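# Flip the sandwich panel over onto the blue board

### The arm

A 7-joint arm with a two-finger parallel gripper is mounted at the origin on the work surface. World frame = base frame: x ahead of the robot, y to its left, z up, the work surface at z = 0. Lengths are in m, angles in rad, forces in N, time in s.
With the tool pointing down it reaches from about 0.425 to 0.925 m from the base axis. Payload 6.8 kg.
Tool frame: the origin (TCP) lies between the finger pads; the fingertips stand r.tcp_to_tips ahead of it and the grasp point (between the pads) lies 3 mm ahead of it (r.tcp_to_tips is the distance from the TCP to the fingertips, in m); z points along the fingers, y is the line along which they close (so a half turn about z gives the same grasp; the last joint's range is limited). The gripper opens to 85 mm and grips with 20 to 120 N. Pads are 22 mm wide; open, the fingers measure 114 mm over their backs; the gripper's body (76 mm by 85 mm) begins 54 mm behind the grasp point. The pads swing forward as they close: fully open they stand 13 mm farther back than shut.
Start: joints at [-1.41, 0.477, 0.022, 1.555, -0.011, 1.109, -0.083], TCP at [0.179, 0.651, 0.253] pointing down, gripper open.
Joint ranges: [-2.96, 2.96], [-0.34, 2.1], [-1.41, 1.46], [0.24, 2.44], [-1.37, 4.51], [0.17, 1.92], [-2.96, 2.96]. Speed limits (rad/s): [2.39, 2.39, 3.14, 3.14, 3.14, 3.14, 3.14].

### API

Orientations are given as a rotation vector (axis times angle).
In Python, from bench import r gives the robot as it stands. The module is installed in compiled form; this text tells all that it offers.
- The arm moves only by the tool step_arm, never from a script. Its argument "moves" is a list of rows, each an object of numbers: "rx", "ry", "rz": the turn, a rotation vector about the tool's x, y, z in degrees; "dx", "dy", "dz": the shift along the tool's x, y, z in mm; "gripper": the opening, from -1 (shut) to 1 (fully open). In form: [{"rx": .., "ry": .., "rz": .., "dx": .., "dy": .., "dz": .., "gripper": ..}, ...]. A call has 1 to 20 rows; each row shifts and turns the commanded pose from where the row before left it, along the tool's axes as they then stand; what a row does not reach is not made up. A row lasts 1/8 s, in which the tool goes at most 62.5 mm and 10.7 degrees, less where a joint would pass 70% of its speed; a pose out of reach is approached as far as the arm can. A call is refused whole if a number of a shift passes 62.5 or a number of a turn 10.7, either way. A call with a gripper value outside its range is refused whole. The fingers move at their own pace and stop on an object; "grip_force" is the grip in N (left out, the last holds). Time passes only in rows, so rows that do not move let the fingers close. It gives the time, the measured TCP pose, the force, the opening and the grip force at its end, in the units of the state.
- r.get_obs(): the state, without advancing time (a new reading comes with each control period).
- r.grab_frame(name): name is "scene" or "top" or "wrist"; returns the picture (480x640x3 uint8, blue, green, red); there is no depth.
- r.camera_info(name): a dict with "mtx" (3x3 intrinsics, pixels), "rvec" (rotation vector, rad) and "tvec" (3), from world to camera coordinates, as OpenCV has them. Camera axes: x right, y down, z forward; pixel columns grow to the right and rows downward; lengths in m; the calibration is good to about 2 mm. A picture is of the moment at which its call begins: read the wrist's pose just before it. camera_info takes no time and is no camera call; for the wrist camera it gives the pose at the moment of the call.
- r.hand_in(): hands the job in; it is judged then, once.
The state is a dict: "clock": time; "joints": joint angles; "qvel": joint speeds; "tau": joint torques, N m; "tcp_pos": TCP position; "orientation": TCP orientation; "contact_force": force on the tool from outside, world axes, zero at the start; "moment": the same for the moment, N m; "grip_width": finger opening in m; "gripper_force": force on a finger pad.
Only numpy, scipy, OpenCV 4.12 (cv2) and the standard library are available. Lean on these libraries where they do the work, as an engineer would, in place of code of your own. Each camera call takes 0.05 s, during which the arm holds its last target. There are 200 camera calls.

### The job

With the fingertips, push the small black-skinned sandwich panel up against the edge of the blue-topped board that faces it, tip it up against that edge and let it flip over onto the board, so that it lies flat with its yellow core side up. Then push it on just until it no longer overhangs, its side lined up with that same edge of the board (up to a centimetre inside is fine). Do not lift the panel off the table or carry it, leave the other things where they are, and finish clear of everything.

Things in the scene. Friction and masses are not known exactly. Their poses are not given: they have to be found in the camera images.
- board: Fixed wooden board with a blue top, 240 mm (its x) by 260 mm (its y) by 20 mm high, on the table. Origin at the centre of its underside, z up. The edge to push against is its upright 20 mm high face at local x = -120 mm, running along its y; the panel starts on the table beyond that face, towards the board's -x.
- panel: Loose sandwich panel, 0.08-0.17 kg: black skin 100 (its x) x 120 (y) x 4 mm; centred under it a yellow core 72 x 92 x 12 mm, so the skin's rim overhangs 14 mm all round. Origin: centre of the core's free face; z points from core to skin (core z 0-12, skin 12-16 mm). Starts skin up, core on the table, its x within 0.35 rad of the board's x; fingertips fit a little way under the rim. Flipped: z down.
- corner0 (a point): Corner of the panel's black skin, at mid thickness of the skin: panel local (-50, -60, 14) mm.
- corner1 (a point): Corner of the panel's black skin, at mid thickness of the skin: panel local (-50, 60, 14) mm.
- corner2 (a point): Corner of the panel's black skin, at mid thickness of the skin: panel local (50, -60, 14) mm.
- corner3 (a point): Corner of the panel's black skin, at mid thickness of the skin: panel local (50, 60, 14) mm.
- jar: Loose amber jar, 44 mm across, 55 mm high, standing on the far part of the board (80 mm beyond its centre in its x). Origin at the centre of its underside. Leave it alone.
- tub: Loose white plastic tub, 90 mm across at the rim, 80 mm high, on the table to the robot's right. Origin at the centre of its underside. Leave it alone.
- roller: Loose laminating roller with a wooden handle, about 180 mm long along its x, 80 mm wide at the roll, 25 mm high, on the table between panel and robot. Origin under its middle. Leave it alone.
- stick: Loose wooden mixing stick, 150 by 18 by 5 mm, on the table beside the board. Origin at the centre of its underside. Leave it alone.
- brush: Loose brush lying on the table to the robot's right. Leave it alone.
- sander: Loose cork sanding block, 110 by 60 by 30 mm, on the table, further from the robot than the panel. Origin at the centre of its underside. Leave it alone.
- can: Loose low yellow can, 72 mm across, 45 mm high, on the table between board and robot. Origin at the centre of its underside. Leave it alone.
There are look-alikes about, which are no part of the job. Several things look just like the panel: the one meant starts nearest to the robot's base.

How it is judged:
On the way:
1. the panel is tipped up on edge (50 to 125 degrees) against the facing edge of the board (angle between panel's own z axis and vertical between 0.87 and 2.18 rad and x of panel in the frame of board between -0.2 and -0.07 m), for 0.05 s.
At the end, for the whole second after the job is handed in: The panel lies at rest, flat (within 4 degrees) on the board, yellow core up, no corner of its skin over 2-3 mm outside the board's outline, its near side at most 15 mm inside the edge it was flipped over (centre within 65 mm of it) and square to it within 0.15 rad (angle between panel's own z axis and vertical above 3.07 rad and z of panel in the frame of board between 0.03 and 0.04 m and x of panel in the frame of board below -0.055 m and angle between the x axis of panel and the x axis of board, either way round below 0.15 rad and linear speed of panel below 0.01 m/s and angular speed of panel below 0.1 rad/s and x of corner0 in the frame of board between -0.123 and 0.122 m and y of corner0 in the frame of board between -0.132 and 0.132 m and x of corner1 in the frame of board between -0.123 and 0.122 m and y of corner1 in the frame of board between -0.132 and 0.132 m and x of corner2 in the frame of board between -0.123 and 0.122 m and y of corner2 in the frame of board between -0.132 and 0.132 m and x of corner3 in the frame of board between -0.123 and 0.122 m and y of corner3 in the frame of board between -0.132 and 0.132 m); the robot touches nothing.
It fails at once if the panel is lifted or carried: all four corners of its skin more than 45 mm above the table at once (height (world z) of each of corner0, corner1, corner2, corner3 above 0.045 m).
It fails at once if another thing is moved by more than 20 mm (distance of any of jar, tub, roller, stick, brush, sander, can from where it was at the start of the episode above 0.02 m).
It also fails if it takes over 58 s, if anything falls off the work surface, if the arm or the gripper's body presses on something with over 40 N, if the wrist force passes 120 N, or if a joint passes its speed limit or range.

## Working session

There is one attempt and no reset: what is moved stays moved. The work goes in short steps, Python scripts to look and compute and a tool call to move; the robot and the scene stay as the last step left them, time stands still between calls to the robot, and variables do not carry over. Pictures are saved under pics/ and viewed, at most 10 in all, crops included, and the job is handed in when it is done.

Besides the shell and the picture viewer there is one more tool, called after "Call:" by a JSON object that holds its "op" and its "data", one argument or row to a line. step_arm: Moves the arm, as the interface text tells. Its arguments: {"type":"object","properties":{"moves":{"type":"array","items":{"type":"object","properties":{"rx":{"type":"number"},"ry":{"type":"number"},"rz":{"type":"number"},"dx":{"type":"number"},"dy":{"type":"number"},"dz":{"type":"number"},"gripper":{"type":"number"}}}},"grip_force":{"type":"number"}},"required":["moves"]}

```bash
mkdir -p pics; python3 - <<'E'
from bench import r
import cv2
o=r.get_obs();print({k:o[k] for k in('clock','tcp_pos','orientation','grip_width')},r.tcp_to_tips)
for n in('top','scene'):
    cv2.imwrite(f'pics/{n}0.png',r.grab_frame(n));print(n,r.camera_info(n))
E
```

```text
{'clock': 0.0, 'tcp_pos': array([0.17911427, 0.65022532, 0.25233435]), 'orientation': array([-4.20830361e-01, -3.11316888e+00,  2.85019359e-03]), 'grip_width': 0.08525352775257738} 0.022
top {'mtx': array([[485.22265424,   0.        , 315.97601006],
       [  0.        , 485.22265424, 239.88295212],
       [  0.        ,   0.        ,   1.        ]]), 'rvec': array([ 2.12340054, -2.18453632,  0.14350414]), 'tvec': array([0.00308684, 0.58259217, 1.08109332])}
scene {'mtx': array([[532.4670103 ,   0.        , 310.4130467 ],
       [  0.        , 532.4670103 , 237.90954604],
       [  0.        ,   0.        ,   1.        ]]), 'rvec': array([ 1.20970773,  2.29580247, -0.99883641]), 'tvec': array([ 0.33967576, -0.29586107,  1.84463915])}
```

View pics/top0.png

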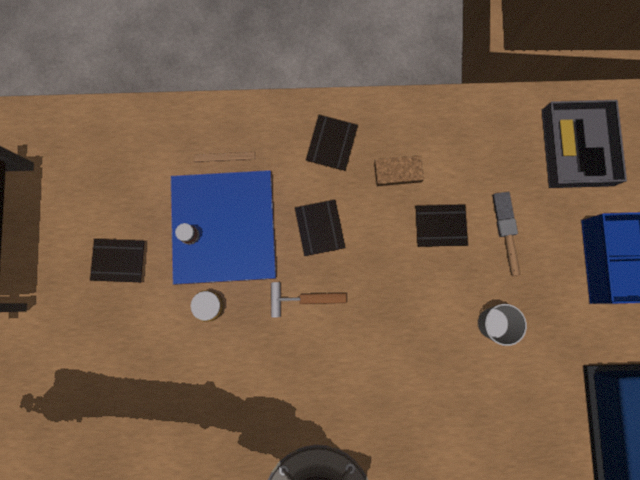

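View pics/scene0.png

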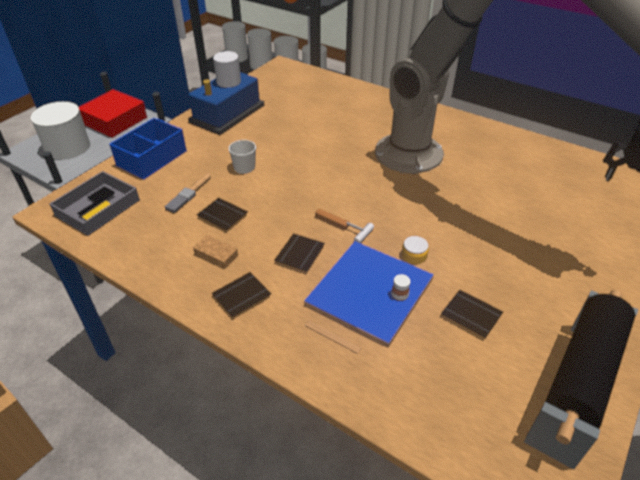

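The top view has the robot base at the bottom, with world x pointing up and y to the left. The board is at about (223,227) and its facing edge is on the right at column 273. The target panel is at (320,227). The roller is at about (310,298), and the look-alikes are at (332,142), (441,225) and (117,260).

```bash
cat > h.py <<'E'
import numpy as np, cv2
from bench import r
from scipy.spatial.transform import Rotation as R
def ray(ci,uv,z):
    Rm=cv2.Rodrigues(np.array(ci['rvec']))[0]; C=-Rm.T@np.array(ci['tvec'])
    uv=np.atleast_2d(uv).astype(float)
    d=(Rm.T@np.linalg.inv(ci['mtx'])@np.c_[uv,np.ones(len(uv))].T).T
    return C+d*((z-C[2])/d[:,2])[:,None]
def rect(pts):
    (c,wh,a)=cv2.minAreaRect((pts[:,:2]*1000).astype(np.float32))
    return c,wh,a
def contour(mask,near):
    cs,_=cv2.findContours(mask.astype(np.uint8),cv2.RETR_EXTERNAL,cv2.CHAIN_APPROX_NONE)
    cs=[c for c in cs if cv2.contourArea(c)>150]
    return min(cs,key=lambda c:-cv2.pointPolygonTest(c,near,True))[:,0]
def delta(pos,Rt):
    """shift in mm (present tool axes) and turn in deg (tool axes)"""
    o=r.get_obs(); R0=R.from_rotvec(o['orientation'])
    return np.round(R0.inv().apply(np.array(pos)-o['tcp_pos'])*1000,1),np.round((R0.inv()*Rt).as_rotvec(degrees=True),1)
E
python3 - <<'E'
from h import *
im=r.grab_frame('top');ci=r.camera_info('top')
h=cv2.cvtColor(im,cv2.COLOR_BGR2HSV)
b=contour((cv2.inRange(h,(105,150,60),(130,255,255))>0),(245,250))
p=contour((h[...,2]<60),(320,215))
for n,c,z in(('board',b,.02),('panel',p,.016)):
    P=ray(ci,c,z); rc=rect(P); print(n,rc); print(np.round(cv2.boxPoints(rc)))
R0=R.from_rotvec(r.get_obs()['orientation']);print(R0.as_matrix().round(2))
s=h[150:160,0:0]; print(h[227,310:330,2])
E
```

```text
board ((623.9968872070312, 206.0694580078125), (253.81336975097656, 235.50096130371094), 1.7779479026794434)
[[493. 320.]
 [501.  84.]
 [754.  92.]
 [747. 328.]]
panel ((614.9540405273438, -22.828643798828125), (117.77916717529297, 97.9368896484375), 9.578407287597656)
[[549.  16.]
 [565. -81.]
 [681. -61.]
 [665.  35.]]
[[-0.96  0.27 -0.  ]
 [ 0.27  0.96 -0.  ]
 [-0.   -0.   -1.  ]]
[30 37 37 28 37 43 34 41 43 39 37 35 39 41 39 30 36 41 39 42]
```

Call:
{"op": "step_arm", "data": {
  "moves": [
    {"dx": -35,"dy": -35,"gripper": 0},
    {"dx": -35,"dy": -35},
    {"dx": -35,"dy": -35},
    {"dx": -35,"dy": -35},
    {"dx": -35,"dy": -35},
    {"dx": -35,"dy": -35},
    {"dx": -35,"dy": -35},
    {"dx": -35,"dy": -35},
    {"dx": -35,"dy": -35},
    {"dx": -35,"dy": -35},
    {"dx": -35,"dy": -35},
    {"dx": -35,"dy": -35},
    {"dx": -35,"dy": -35},
    {"dx": -35,"dy": -35},
    {"dx": -35,"dy": -35},
    {"dx": -35,"dy": -35},
    {"dx": -35,"dy": -35},
    {"dx": -35,"dy": -35}
  ]
}}

```text
invalid input at $.moves[0]: expected keys rx, ry, rz, dx, dy, dz, gripper
```

Call:
{"op": "step_arm", "data": {
  "moves": [
    {"rz": 10.4},
    {"rz": 10.4},
    {"rz": 10.4},
    {"rz": 10.4},
    {"rz": 10.4},
    {"rz": 10.4},
    {"rz": 10.1},
    {"dz": 50},
    {"dz": 50}
  ]
}}

```text
invalid input at $.moves[0]: expected keys rx, ry, rz, dx, dy, dz, gripper
```

```bash
python3 - <<'E'
from h import *
o=r.get_obs();print(o['clock'],o['tcp_pos'],R.from_rotvec(o['orientation']).as_matrix().round(3).tolist(),o['grip_width'],r.tcp_to_tips,o['joints'].round(2),o['contact_force'])
cv2.imwrite('pics/w1.png',r.grab_frame('wrist'))
E
```

```text
0.15 [0.17916279 0.65033801 0.25251604] [[-0.964, 0.266, -0.0], [0.266, 0.964, -0.001], [-0.0, -0.001, -1.0]] 0.08521042097577425 0.022 [-1.41  0.48  0.02  1.56 -0.01  1.11 -0.08] [ 0.09692121  0.33463631 -0.18013341]
```

View pics/w1.png

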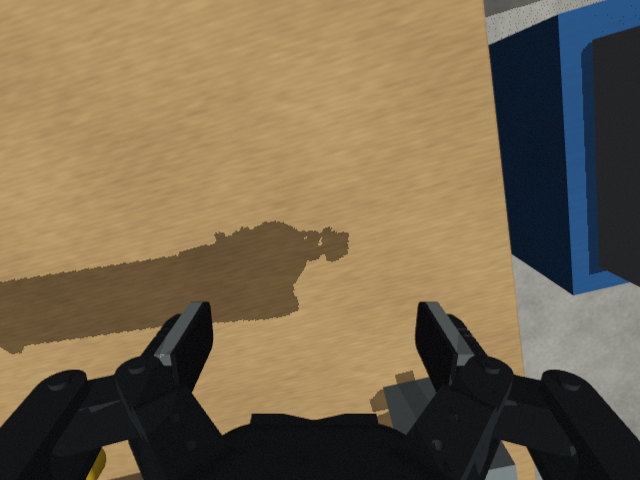

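All seven keys are required, so both moves were refused. This picture is from the start pose, with the fingers open at about (190,340) and (440,340). I'll send the moves again in full.

Call:
{"op": "step_arm", "data": {
  "moves": [
    {"rx": 0,"ry": 0,"rz": 0,"dx": -35,"dy": -35,"dz": 0,"gripper": 0},
    {"rx": 0,"ry": 0,"rz": 0,"dx": -35,"dy": -35,"dz": 0,"gripper": 0},
    {"rx": 0,"ry": 0,"rz": 0,"dx": -35,"dy": -35,"dz": 0,"gripper": 0},
    {"rx": 0,"ry": 0,"rz": 0,"dx": -35,"dy": -35,"dz": 0,"gripper": 0},
    {"rx": 0,"ry": 0,"rz": 0,"dx": -35,"dy": -35,"dz": 0,"gripper": 0},
    {"rx": 0,"ry": 0,"rz": 0,"dx": -35,"dy": -35,"dz": 0,"gripper": 0},
    {"rx": 0,"ry": 0,"rz": 0,"dx": -35,"dy": -35,"dz": 0,"gripper": 0},
    {"rx": 0,"ry": 0,"rz": 0,"dx": -35,"dy": -35,"dz": 0,"gripper": 0},
    {"rx": 0,"ry": 0,"rz": 0,"dx": -35,"dy": -35,"dz": 0,"gripper": 0},
    {"rx": 0,"ry": 0,"rz": 0,"dx": -35,"dy": -35,"dz": 0,"gripper": 0},
    {"rx": 0,"ry": 0,"rz": 0,"dx": -35,"dy": -35,"dz": 0,"gripper": 0},
    {"rx": 0,"ry": 0,"rz": 0,"dx": -35,"dy": -35,"dz": 0,"gripper": 0},
    {"rx": 0,"ry": 0,"rz": 0,"dx": -35,"dy": -35,"dz": 0,"gripper": 0},
    {"rx": 0,"ry": 0,"rz": 0,"dx": -35,"dy": -35,"dz": 0,"gripper": 0},
    {"rx": 0,"ry": 0,"rz": 0,"dx": -35,"dy": -35,"dz": 0,"gripper": 0},
    {"rx": 0,"ry": 0,"rz": 0,"dx": -35,"dy": -35,"dz": 0,"gripper": 0},
    {"rx": 0,"ry": 0,"rz": 0,"dx": -35,"dy": -35,"dz": 0,"gripper": 0},
    {"rx": 0,"ry": 0,"rz": 0,"dx": -35,"dy": -35,"dz": 0,"gripper": 0}
  ]
}}

```text
clock: 2.45
tcp_pos: [0.6199, -0.1251, 0.2532]
orientation: [-0.42, -3.113, -0.0]
contact_force: [0.1, 0.4, -0.3]
grip_width: 0.0426
gripper_force: 0.0
```

Call:
{"op": "step_arm", "data": {
  "moves": [
    {"rx": 0,"ry": 0,"rz": 10.4,"dx": 0,"dy": 0,"dz": 0,"gripper": 0},
    {"rx": 0,"ry": 0,"rz": 10.4,"dx": 0,"dy": 0,"dz": 0,"gripper": 0},
    {"rx": 0,"ry": 0,"rz": 10.4,"dx": 0,"dy": 0,"dz": 0,"gripper": 0},
    {"rx": 0,"ry": 0,"rz": 10.4,"dx": 0,"dy": 0,"dz": 0,"gripper": 0},
    {"rx": 0,"ry": 0,"rz": 10.4,"dx": 0,"dy": 0,"dz": 0,"gripper": 0},
    {"rx": 0,"ry": 0,"rz": 10.4,"dx": 0,"dy": 0,"dz": 0,"gripper": 0},
    {"rx": 0,"ry": 0,"rz": 10.1,"dx": 0,"dy": 0,"dz": 0,"gripper": 0},
    {"rx": 0,"ry": 0,"rz": 0,"dx": 0,"dy": 0,"dz": 50,"gripper": 0},
    {"rx": 0,"ry": 0,"rz": 0,"dx": 0,"dy": 0,"dz": 50,"gripper": 0},
    {"rx": 0,"ry": 0,"rz": 0,"dx": 0,"dy": 0,"dz": 0,"gripper": 0}
  ]
}}

```text
clock: 3.7
tcp_pos: [0.6167, -0.1228, 0.1499]
orientation: [-2.176, -2.258, 0.007]
contact_force: [-0.5, -0.2, 0.0]
grip_width: 0.0427
gripper_force: 0.0
```

```bash
python3 - <<'E'
from h import *
o=r.get_obs();print(o['clock'],o['tcp_pos'],R.from_rotvec(o['orientation']).as_matrix().round(3).tolist(),o['grip_width'],r.tcp_to_tips,o['joints'].round(2),o['contact_force'])
cv2.imwrite('pics/w2.png',r.grab_frame('wrist'))
E
```

```text
3.7 [ 0.6166751  -0.12283987  0.1498623 ] [[-0.037, 0.999, -0.008], [0.999, 0.037, 0.001], [0.001, -0.008, -1.0]] 0.042714753813799654 0.022 [-0.38  0.6   0.67  1.79 -0.46  0.92  0.53] [-0.5489686  -0.18155471  0.04109014]
```

View pics/w2.png

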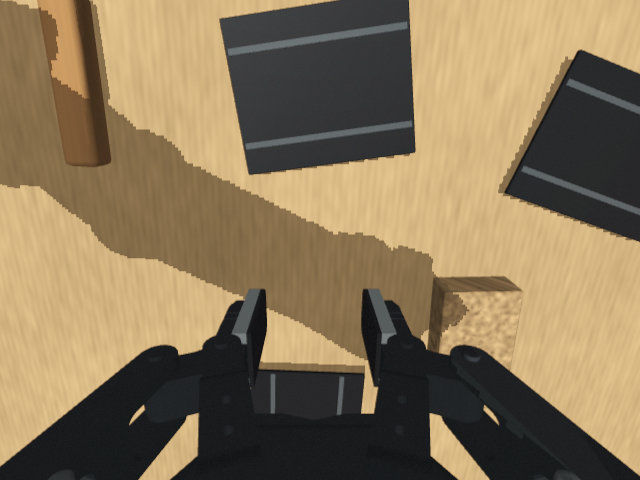

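The wrist view shows the panel at the top, with its back edge running from (248,174) to (414,152). The sander is on the right at (475,330) and the roller handle at upper left. Next I lower the tool behind the panel and tilt it.

Call:
{"op": "step_arm", "data": {
  "moves": [
    {"rx": 0,"ry": 0,"rz": 0,"dx": 5,"dy": 0,"dz": 45,"gripper": 0},
    {"rx": 0,"ry": 0,"rz": 0,"dx": 5,"dy": 0,"dz": 45,"gripper": 0},
    {"rx": 0,"ry": 0,"rz": 0,"dx": 5,"dy": 0,"dz": 15,"gripper": 0},
    {"rx": 0,"ry": 8.4,"rz": 0,"dx": 0,"dy": 0,"dz": 0,"gripper": 0},
    {"rx": 0,"ry": 8.4,"rz": 0,"dx": 0,"dy": 0,"dz": 0,"gripper": 0},
    {"rx": 0,"ry": 8.4,"rz": 0,"dx": 0,"dy": 0,"dz": 0,"gripper": 0},
    {"rx": 0,"ry": 0,"rz": 0,"dx": -5,"dy": 0,"dz": 11,"gripper": 0},
    {"rx": 0,"ry": 0,"rz": 0,"dx": 0,"dy": 0,"dz": 0,"gripper": 0}
  ]
}}

```text
clock: 4.75
tcp_pos: [0.6189, -0.1078, 0.0361]
orientation: [-1.938, -2.013, -0.431]
contact_force: [-0.1, 0.8, -1.1]
grip_width: 0.0428
gripper_force: 0.0
```

```bash
python3 - <<'E'
from h import *
o=r.get_obs();print(o['clock'],o['tcp_pos'],R.from_rotvec(o['orientation']).as_matrix().round(3).tolist(),o['grip_width'],o['contact_force'])
cv2.imwrite('pics/w3.png',r.grab_frame('wrist'))
E
```

```text
4.75 [ 0.61890251 -0.10778059  0.03613873] [[-0.034, 0.999, -0.017], [0.905, 0.038, 0.424], [0.424, -0.0, -0.906]] 0.042763670127574 [-0.11884718  0.81795678 -1.12742339]
```

View pics/w3.png

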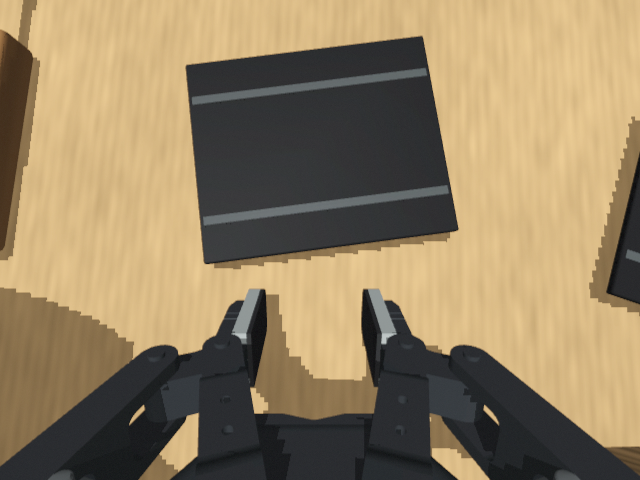

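The view shows the panel straight ahead, its back edge running from (205,262) to (457,232), with the fingers centred on it. Next I feel for the table.

Call:
{"op": "step_arm", "data": {
  "moves": [
    {"rx": 0,"ry": 0,"rz": 0,"dx": -1.3,"dy": 0,"dz": 2.7,"gripper": 0},
    {"rx": 0,"ry": 0,"rz": 0,"dx": -1.3,"dy": 0,"dz": 2.7,"gripper": 0},
    {"rx": 0,"ry": 0,"rz": 0,"dx": -1.3,"dy": 0,"dz": 2.7,"gripper": 0},
    {"rx": 0,"ry": 0,"rz": 0,"dx": 0,"dy": 0,"dz": 0,"gripper": 0}
  ]
}}

```text
clock: 5.3
tcp_pos: [0.6186, -0.1086, 0.0269]
orientation: [-1.938, -2.01, -0.433]
contact_force: [-0.2, -0.4, -0.3]
grip_width: 0.0426
gripper_force: 0.0
```

Call:
{"op": "step_arm", "data": {
  "moves": [
    {"rx": 0,"ry": 0,"rz": 0,"dx": -0.8,"dy": 0,"dz": 1.8,"gripper": 0},
    {"rx": 0,"ry": 0,"rz": 0,"dx": 0,"dy": 0,"dz": 0,"gripper": 0}
  ]
}}

```text
clock: 5.55
tcp_pos: [0.6186, -0.1089, 0.0251]
orientation: [-1.938, -2.01, -0.433]
contact_force: [-0.6, 0.0, 0.5]
grip_width: 0.0427
gripper_force: 0.0
```

Call:
{"op": "step_arm", "data": {
  "moves": [
    {"rx": 0,"ry": 0,"rz": 0,"dx": -0.8,"dy": 0,"dz": 1.8,"gripper": 0},
    {"rx": 0,"ry": 0,"rz": 0,"dx": 0,"dy": 0,"dz": 0,"gripper": 0}
  ]
}}

```text
clock: 5.8
tcp_pos: [0.6187, -0.1088, 0.0231]
orientation: [-1.938, -2.01, -0.433]
contact_force: [0.7, -0.4, -0.5]
grip_width: 0.0427
gripper_force: 0.0
```

Call:
{"op": "step_arm", "data": {
  "moves": [
    {"rx": 0,"ry": 0,"rz": 0,"dx": -0.6,"dy": 0,"dz": 1.3,"gripper": 0},
    {"rx": 0,"ry": 0,"rz": 0,"dx": 0,"dy": 0,"dz": 0,"gripper": 0}
  ]
}}

```text
clock: 6.05
tcp_pos: [0.6188, -0.1088, 0.0218]
orientation: [-1.938, -2.011, -0.433]
contact_force: [0.1, -0.4, 0.3]
grip_width: 0.043
gripper_force: 0.0
```

Call:
{"op": "step_arm", "data": {
  "moves": [
    {"rx": 0,"ry": 0,"rz": 0,"dx": -0.6,"dy": 0,"dz": 1.3,"gripper": 0},
    {"rx": 0,"ry": 0,"rz": 0,"dx": 0,"dy": 0,"dz": 0,"gripper": 0}
  ]
}}

```text
clock: 6.3
tcp_pos: [0.6189, -0.1088, 0.0214]
orientation: [-1.938, -2.01, -0.435]
contact_force: [-1.9, -0.4, 7.7]
grip_width: 0.0428
gripper_force: 3.8
```

Call:
{"op": "step_arm", "data": {
  "moves": [
    {"rx": 0,"ry": 0,"rz": 0,"dx": -0.6,"dy": 0,"dz": 1.3,"gripper": 0},
    {"rx": 0,"ry": 0,"rz": 0,"dx": 0,"dy": 0,"dz": 0,"gripper": 0}
  ]
}}

```text
clock: 6.55
tcp_pos: [0.6189, -0.1088, 0.0212]
orientation: [-1.937, -2.01, -0.436]
contact_force: [-5.6, -0.5, 15.8]
grip_width: 0.0426
gripper_force: 8.0
```

Call:
{"op": "step_arm", "data": {
  "moves": [
    {"rx": 0,"ry": 0,"rz": 0,"dx": 1.3,"dy": 0,"dz": -2.8,"gripper": 0},
    {"rx": 0,"ry": 0,"rz": 0,"dx": 7.25,"dy": 0,"dz": 3.4,"gripper": 0},
    {"rx": 0,"ry": 0,"rz": 0,"dx": 7.25,"dy": 0,"dz": 3.4,"gripper": 0},
    {"rx": 0,"ry": 0,"rz": 0,"dx": 7.25,"dy": 0,"dz": 3.4,"gripper": 0},
    {"rx": 0,"ry": 0,"rz": 0,"dx": 7.25,"dy": 0,"dz": 3.4,"gripper": 0},
    {"rx": 0,"ry": 0,"rz": 0,"dx": 7.25,"dy": 0,"dz": 3.4,"gripper": 0},
    {"rx": 0,"ry": 0,"rz": 0,"dx": 0,"dy": 0,"dz": 0,"gripper": 0}
  ]
}}

```text
clock: 7.42
tcp_pos: [0.6173, -0.0674, 0.0222]
orientation: [-1.936, -2.011, -0.434]
contact_force: [-0.7, -0.2, -0.9]
grip_width: 0.0425
gripper_force: 0.0
```

```bash
python3 - <<'E'
from h import *
o=r.get_obs();print(o['clock'],o['tcp_pos'],o['contact_force'])
cv2.imwrite('pics/w4.png',r.grab_frame('wrist'))
E
```

```text
7.425 [ 0.61729516 -0.06737825  0.02215098] [-0.74980695 -0.22044817 -0.88427855]
```

View pics/w4.png

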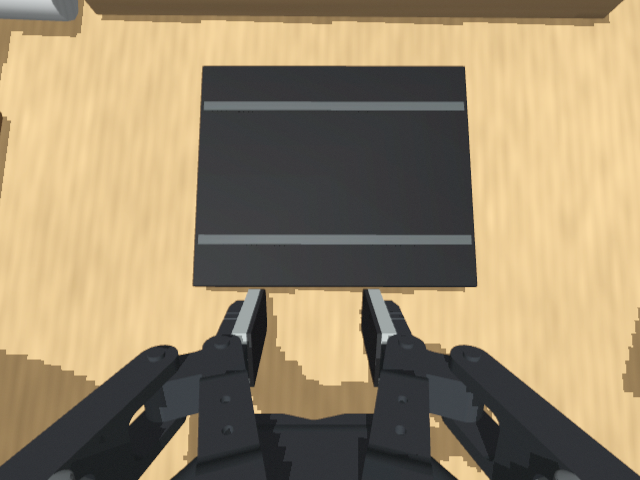

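The panel is now square to the fingers, with its back edge at row 286 and the board face visible at the top around row 10. I'll shift 8 mm sideways to centre the fingers and keep pushing.

Call:
{"op": "step_arm", "data": {
  "moves": [
    {"rx": 0,"ry": 0,"rz": 0,"dx": -1.8,"dy": 0,"dz": -0.85,"gripper": 0},
    {"rx": 0,"ry": 0,"rz": 0,"dx": 0,"dy": 8,"dz": 0,"gripper": 0},
    {"rx": 0,"ry": 0,"rz": 0,"dx": 7.25,"dy": 0,"dz": 3.4,"gripper": 0},
    {"rx": 0,"ry": 0,"rz": 0,"dx": 7.25,"dy": 0,"dz": 3.4,"gripper": 0},
    {"rx": 0,"ry": 0,"rz": 0,"dx": 7.25,"dy": 0,"dz": 3.4,"gripper": 0},
    {"rx": 0,"ry": 0,"rz": 0,"dx": 7.25,"dy": 0,"dz": 3.4,"gripper": 0},
    {"rx": 0,"ry": 0,"rz": 0,"dx": 0,"dy": 0,"dz": 0,"gripper": 0}
  ]
}}

```text
clock: 8.35
tcp_pos: [0.624, -0.0368, 0.0222]
orientation: [-1.936, -2.011, -0.434]
contact_force: [0.0, 0.2, -0.1]
grip_width: 0.0427
gripper_force: 0.0
```

Call:
{"op": "step_arm", "data": {
  "moves": [
    {"rx": 0,"ry": 0,"rz": 0,"dx": 1.8,"dy": 0,"dz": 0.85,"gripper": 0},
    {"rx": 0,"ry": 0,"rz": 0,"dx": 1.8,"dy": 0,"dz": 0.85,"gripper": 0},
    {"rx": 0,"ry": 0,"rz": 0,"dx": 0,"dy": 0,"dz": 0,"gripper": 0}
  ]
}}

```text
clock: 8.72
tcp_pos: [0.624, -0.0346, 0.0222]
orientation: [-1.939, -2.011, -0.433]
contact_force: [0.3, -0.6, 0.2]
grip_width: 0.0422
gripper_force: 0.1
```

Call:
{"op": "step_arm", "data": {
  "moves": [
    {"rx": 0,"ry": 0,"rz": 0,"dx": 1.8,"dy": 0,"dz": 0.85,"gripper": 0},
    {"rx": 0,"ry": 0,"rz": 0,"dx": 0,"dy": 0,"dz": 0,"gripper": 0}
  ]
}}

```text
clock: 8.98
tcp_pos: [0.624, -0.0324, 0.0222]
orientation: [-1.938, -2.011, -0.433]
contact_force: [0.4, -1.4, 0.3]
grip_width: 0.0428
gripper_force: 0.3
```

Call:
{"op": "step_arm", "data": {
  "moves": [
    {"rx": 0,"ry": 0,"rz": 0,"dx": 1.4,"dy": 0,"dz": 0.65,"gripper": 0},
    {"rx": 0,"ry": 0,"rz": 0,"dx": 0,"dy": 0,"dz": 0,"gripper": 0}
  ]
}}

```text
clock: 9.22
tcp_pos: [0.6239, -0.0307, 0.0222]
orientation: [-1.938, -2.011, -0.433]
contact_force: [0.5, 0.2, 1.0]
grip_width: 0.0426
gripper_force: 0.2
```

Call:
{"op": "step_arm", "data": {
  "moves": [
    {"rx": 0,"ry": 0,"rz": 0,"dx": 1.4,"dy": 0,"dz": 0.65,"gripper": 0},
    {"rx": 0,"ry": 0,"rz": 0,"dx": 0,"dy": 0,"dz": 0,"gripper": 0}
  ]
}}

```text
clock: 9.48
tcp_pos: [0.6238, -0.0297, 0.0221]
orientation: [-1.939, -2.011, -0.433]
contact_force: [-0.9, -1.8, -0.9]
grip_width: 0.0428
gripper_force: 0.9
```

```bash
python3 - <<'E'
from h import *
o=r.get_obs();print(o['clock'],o['tcp_pos'],o['contact_force'])
cv2.imwrite('pics/w5.png',r.grab_frame('wrist'))
E
```

```text
9.475 [ 0.62380005 -0.02973554  0.02214795] [-0.86261189 -1.82520883 -0.90031069]
```

View pics/w5.png

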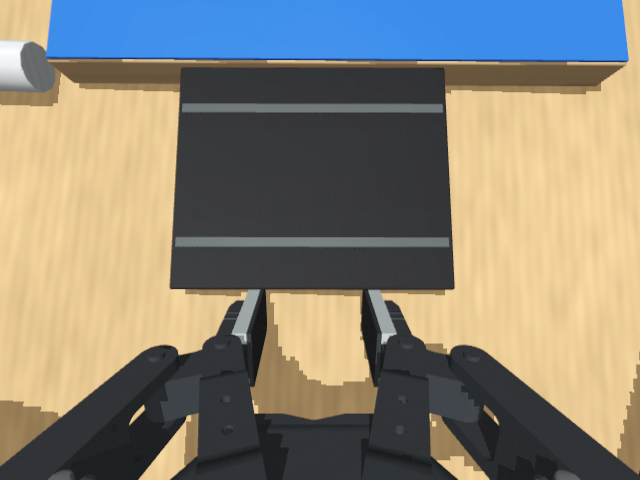

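The fingers are centred and the panel is square, with its front edge at row 68 and the board's top edge at row 61, so it is about to touch.

Call:
{"op": "step_arm", "data": {
  "moves": [
    {"rx": 0,"ry": 0,"rz": 0,"dx": 1.8,"dy": 0,"dz": 0.85,"gripper": 0},
    {"rx": 0,"ry": 0,"rz": 0,"dx": 0,"dy": 0,"dz": 0,"gripper": 0}
  ]
}}

```text
clock: 9.78
tcp_pos: [0.6236, -0.0293, 0.022]
orientation: [-1.941, -2.011, -0.431]
contact_force: [-1.1, -5.8, -0.2]
grip_width: 0.0427
gripper_force: 2.4
```

Call:
{"op": "step_arm", "data": {
  "moves": [
    {"rx": 0,"ry": 0,"rz": 0,"dx": 1.8,"dy": 0,"dz": 0.85,"gripper": 0},
    {"rx": 0,"ry": 0,"rz": 0,"dx": 0,"dy": 0,"dz": 0,"gripper": 0}
  ]
}}

```text
clock: 10.02
tcp_pos: [0.6236, -0.029, 0.0219]
orientation: [-1.944, -2.011, -0.43]
contact_force: [-1.2, -8.7, 0.8]
grip_width: 0.0426
gripper_force: 3.7
```

Call:
{"op": "step_arm", "data": {
  "moves": [
    {"rx": 0,"ry": 0,"rz": 0,"dx": 1.1,"dy": 0,"dz": -1.7,"gripper": 0},
    {"rx": 0,"ry": 0,"rz": 0,"dx": 1.1,"dy": 0,"dz": -1.7,"gripper": 0},
    {"rx": 0,"ry": 0,"rz": 0,"dx": 1.1,"dy": 0,"dz": -1.7,"gripper": 0},
    {"rx": 0,"ry": 0,"rz": 0,"dx": 1.1,"dy": 0,"dz": -1.7,"gripper": 0},
    {"rx": 0,"ry": 0,"rz": 0,"dx": 0,"dy": 0,"dz": 0,"gripper": 0}
  ]
}}

```text
clock: 10.65
tcp_pos: [0.6235, -0.0288, 0.0298]
orientation: [-1.946, -2.011, -0.429]
contact_force: [-2.1, -9.7, 0.7]
grip_width: 0.0424
gripper_force: 4.7
```

```bash
python3 - <<'E'
from h import *
o=r.get_obs();print(o['clock'],o['tcp_pos'],o['contact_force'])
cv2.imwrite('pics/w6.png',r.grab_frame('wrist'))
E
```

```text
10.65 [ 0.62351396 -0.02883681  0.02977797] [-2.06534898 -9.70880694  0.73428069]
```

View pics/w6.png

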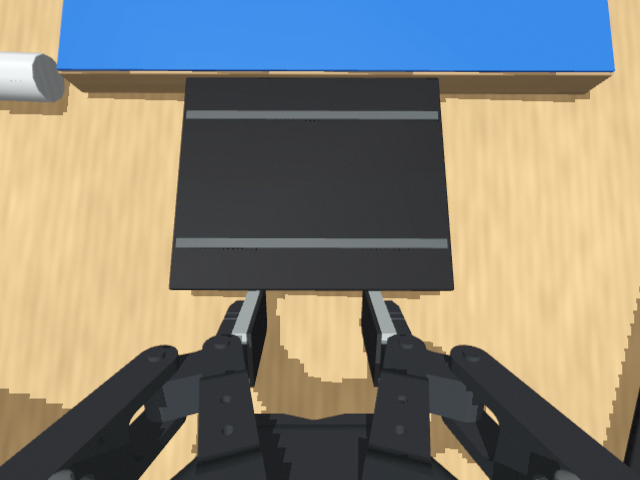

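The panel's rear edge kept its apparent width (170 to 453) while the camera rose, so the panel is tipping up with the fingers. I'll continue.

Call:
{"op": "step_arm", "data": {
  "moves": [
    {"rx": 0,"ry": 0,"rz": 0,"dx": 1.1,"dy": 0,"dz": -1.7,"gripper": 0},
    {"rx": 0,"ry": 0,"rz": 0,"dx": 1.1,"dy": 0,"dz": -1.7,"gripper": 0},
    {"rx": 0,"ry": 0,"rz": 0,"dx": 1.1,"dy": 0,"dz": -1.7,"gripper": 0},
    {"rx": 0,"ry": 0,"rz": 0,"dx": 1.1,"dy": 0,"dz": -1.7,"gripper": 0},
    {"rx": 0,"ry": 0,"rz": 0,"dx": 1.1,"dy": 0,"dz": -1.7,"gripper": 0},
    {"rx": 0,"ry": 0,"rz": 0,"dx": 0,"dy": 0,"dz": 0,"gripper": 0}
  ]
}}

```text
clock: 11.45
tcp_pos: [0.6235, -0.0278, 0.04]
orientation: [-1.946, -2.011, -0.429]
contact_force: [-0.9, -11.0, 1.2]
grip_width: 0.0426
gripper_force: 4.8
```

```bash
cat >> h.py <<'E'
def edge():
    """dark rear edge of the panel in the wrist view: row at some columns, width of panel at two rows"""
    o=r.get_obs(); im=r.grab_frame('wrist'); g=im.max(2)
    print(o['clock'],o['tcp_pos'].round(4),o['contact_force'].round(1))
    out=[]
    for c in (290,315,340):
        col=g[:,c]; d=np.where(col<75)[0]; d=d[d<345]
        out.append((c,int(d.min()),int(d.max())) if len(d) else c)
    rows=[]
    for y in range(20,300,30):
        d=np.where(g[y]<75)[0]; d=d[(d>60)&(d<600)]
        rows.append((y,int(d.min()),int(d.max())) if len(d) else y)
    print('cols',out); print('rows',rows)
    return im
E
python3 -c "
from h import *
edge()"
```

```text
11.45 [ 0.6235 -0.0278  0.04  ] [ -0.9 -11.    1.2]
cols [(290, 91, 289), (315, 91, 289), (340, 91, 289)]
rows [20, 50, 80, (110, 191, 432), (140, 188, 436), (170, 184, 439), (200, 180, 443), (230, 177, 446), (260, 173, 450), (290, 248, 408)]
```

Call:
{"op": "step_arm", "data": {
  "moves": [
    {"rx": 0,"ry": 0,"rz": 0,"dx": 1.5,"dy": 0,"dz": -1.6,"gripper": 0},
    {"rx": 0,"ry": 0,"rz": 0,"dx": 1.5,"dy": 0,"dz": -1.6,"gripper": 0},
    {"rx": 0,"ry": 0,"rz": 0,"dx": 1.5,"dy": 0,"dz": -1.6,"gripper": 0},
    {"rx": 0,"ry": 0,"rz": 0,"dx": 1.5,"dy": 0,"dz": -1.6,"gripper": 0},
    {"rx": 0,"ry": 0,"rz": 0,"dx": 1.5,"dy": 0,"dz": -1.6,"gripper": 0},
    {"rx": 0,"ry": 0,"rz": 0,"dx": 0,"dy": 0,"dz": 0,"gripper": 0}
  ]
}}

```text
clock: 12.25
tcp_pos: [0.6235, -0.0254, 0.0506]
orientation: [-1.948, -2.012, -0.429]
contact_force: [-2.4, -13.4, 3.0]
grip_width: 0.0426
gripper_force: 5.3
```

```bash
python3 -c "
from h import *
edge()"
```

```text
12.25 [ 0.6235 -0.0254  0.0506] [ -2.4 -13.4   3. ]
cols [(290, 106, 290), (315, 106, 289), (340, 106, 289)]
rows [20, 50, 80, (110, 199, 424), (140, 194, 429), (170, 189, 433), (200, 184, 439), (230, 179, 443), (260, 174, 448), (290, 260, 401)]
```

Call:
{"op": "step_arm", "data": {
  "moves": [
    {"rx": 0,"ry": 0,"rz": 0,"dx": 1.9,"dy": 0,"dz": -1.4,"gripper": 0},
    {"rx": 0,"ry": 0,"rz": 0,"dx": 1.9,"dy": 0,"dz": -1.4,"gripper": 0},
    {"rx": 0,"ry": 0,"rz": 0,"dx": 1.9,"dy": 0,"dz": -1.4,"gripper": 0},
    {"rx": 0,"ry": 0,"rz": 0,"dx": 1.9,"dy": 0,"dz": -1.4,"gripper": 0},
    {"rx": 0,"ry": 0,"rz": 0,"dx": 1.9,"dy": 0,"dz": -1.4,"gripper": 0},
    {"rx": 0,"ry": 0,"rz": 0,"dx": 1.9,"dy": 0,"dz": -1.4,"gripper": 0},
    {"rx": 0,"ry": 0,"rz": 0,"dx": 0,"dy": 0,"dz": 0,"gripper": 0}
  ]
}}

```text
clock: 13.18
tcp_pos: [0.6231, -0.012, 0.0632]
orientation: [-1.937, -2.011, -0.433]
contact_force: [0.3, 0.1, -0.2]
grip_width: 0.0426
gripper_force: 0.2
```

```bash
python3 -c "
from h import *
edge()"
```

```text
13.175 [ 0.6231 -0.012   0.0632] [ 0.3  0.1 -0.2]
cols [(290, 148, 293), (315, 148, 293), (340, 148, 293)]
rows [20, 50, 80, 110, 140, (170, 205, 419), (200, 195, 428), (230, 185, 437), (260, 174, 447), (290, 165, 456)]
```

```bash
cat >> h.py <<'E'
def two(uvl,uvr,L=.12):
    """midpoint of a panel edge of length L from its two image ends"""
    ci=r.camera_info('wrist'); Rm=cv2.Rodrigues(np.array(ci['rvec']))[0]; C=-Rm.T@np.array(ci['tvec'])
    K=np.linalg.inv(ci['mtx']); a=K@[*uvl,1]; b=K@[*uvr,1]
    s=L/np.linalg.norm(a-b)
    return C+Rm.T@((a+b)/2*s)
def pose():
    im=edge(); g=im.max(2)
    d=np.where(g[:,315]<75)[0]; d=d[d<345]; top,bot=int(d.min()),int(d.max())
    ys=np.arange(top+8,min(bot,285)-5,4); l=[];rr=[]
    for y in ys:
        q=np.where(g[y]<75)[0]; q=q[(q>60)&(q<600)]; l.append(q.min()); rr.append(q.max())
    pl=np.polyfit(ys,l,1); pr=np.polyfit(ys,rr,1)
    F=two((np.polyval(pl,top),top),(np.polyval(pr,top),top)); B=two((np.polyval(pl,bot),bot),(np.polyval(pr,bot),bot))
    print('front',F.round(4),'rear',B.round(4),'len',np.linalg.norm(F-B).round(4),'tilt',np.degrees(np.arctan2(B[2]-F[2],F[1]-B[1])).round(1))
    return im
E
python3 -c "
from h import *
pose()"
```

```text
13.225 [ 0.6231 -0.0122  0.0631] [-0.5 -1.1  0.3]
cols [(290, 147, 293), (315, 147, 293), (340, 148, 293)]
rows [20, 50, 80, 110, 140, (170, 205, 419), (200, 195, 428), (230, 185, 437), (260, 174, 447), (290, 165, 456)]
front [6.198e-01 8.740e-02 5.000e-04] rear [0.6222 0.0025 0.0589] len 0.1031 tilt 34.5
```

Call:
{"op": "step_arm", "data": {
  "moves": [
    {"rx": 0,"ry": 0,"rz": 0,"dx": 3.1,"dy": 0,"dz": -0.9,"gripper": 0},
    {"rx": 0,"ry": 0,"rz": 0,"dx": 3.1,"dy": 0,"dz": -0.9,"gripper": 0},
    {"rx": 0,"ry": 0,"rz": 0,"dx": 3.1,"dy": 0,"dz": -0.9,"gripper": 0},
    {"rx": 0,"ry": 0,"rz": 0,"dx": 3.1,"dy": 0,"dz": -0.9,"gripper": 0},
    {"rx": 0,"ry": 0,"rz": 0,"dx": 3.1,"dy": 0,"dz": -0.9,"gripper": 0},
    {"rx": 0,"ry": 0,"rz": 0,"dx": 0,"dy": 0,"dz": 0,"gripper": 0}
  ]
}}

```text
clock: 14.02
tcp_pos: [0.6229, -0.0004, 0.074]
orientation: [-1.938, -2.011, -0.434]
contact_force: [1.2, -1.2, 0.0]
grip_width: 0.0421
gripper_force: 0.4
```

```bash
python3 -c "
from h import *
pose()"
```

```text
14.025 [ 6.229e-01 -4.000e-04  7.400e-02] [ 1.2 -1.2  0. ]
cols [(290, 173, 294), (315, 174, 294), (340, 173, 295)]
rows [20, 50, 80, 110, 140, 170, (200, 205, 417), (230, 191, 430), (260, 177, 443), (290, 164, 456)]
front [ 0.6198  0.0865 -0.0019] rear [0.6217 0.014  0.0713] len 0.1031 tilt 45.3
```

Call:
{"op": "step_arm", "data": {
  "moves": [
    {"rx": 0,"ry": 0,"rz": 0,"dx": 3.3,"dy": 0,"dz": -0.7,"gripper": 0},
    {"rx": 0,"ry": 0,"rz": 0,"dx": 3.3,"dy": 0,"dz": -0.7,"gripper": 0},
    {"rx": 0,"ry": 0,"rz": 0,"dx": 3.3,"dy": 0,"dz": -0.7,"gripper": 0},
    {"rx": 0,"ry": 0,"rz": 0,"dx": 3.3,"dy": 0,"dz": -0.7,"gripper": 0},
    {"rx": 0,"ry": 0,"rz": 0,"dx": 3.3,"dy": 0,"dz": -0.7,"gripper": 0},
    {"rx": 0,"ry": 0,"rz": 0,"dx": 3.5,"dy": 0,"dz": -0.4,"gripper": 0},
    {"rx": 0,"ry": 0,"rz": 0,"dx": 3.5,"dy": 0,"dz": -0.4,"gripper": 0},
    {"rx": 0,"ry": 0,"rz": 0,"dx": 0,"dy": 0,"dz": 0,"gripper": 0}
  ]
}}

```text
clock: 15.08
tcp_pos: [0.6221, 0.0192, 0.0878]
orientation: [-1.937, -2.011, -0.434]
contact_force: [-0.9, 0.5, 0.4]
grip_width: 0.0424
gripper_force: 0.2
```

```bash
python3 -c "
from h import *
pose()"
```

```text
15.075 [0.6221 0.0192 0.0878] [-0.9  0.5  0.4]
cols [(290, 208, 296), (315, 209, 296), (340, 209, 296)]
rows [20, 50, 80, 110, 140, 170, 200, (230, 206, 416), (260, 184, 436), (290, 62, 457)]
front [ 0.6193  0.0862 -0.0022] rear [0.621  0.0328 0.0878] len 0.1047 tilt 59.3
```

Call:
{"op": "step_arm", "data": {
  "moves": [
    {"rx": 0,"ry": 0,"rz": 0,"dx": 4,"dy": 0,"dz": 0.6,"gripper": 0},
    {"rx": 0,"ry": 0,"rz": 0,"dx": 4,"dy": 0,"dz": 0.6,"gripper": 0},
    {"rx": 0,"ry": 0,"rz": 0,"dx": 4,"dy": 0,"dz": 0.6,"gripper": 0},
    {"rx": 0,"ry": 0,"rz": 0,"dx": 4,"dy": 0,"dz": 1,"gripper": 0},
    {"rx": 0,"ry": 0,"rz": 0,"dx": 4,"dy": 0,"dz": 1,"gripper": 0},
    {"rx": 0,"ry": 0,"rz": 0,"dx": 4,"dy": 0,"dz": 1,"gripper": 0},
    {"rx": 0,"ry": 0,"rz": 0,"dx": 4,"dy": 0,"dz": 1.5,"gripper": 0},
    {"rx": 0,"ry": 0,"rz": 0,"dx": 0,"dy": 0,"dz": 0,"gripper": 0}
  ]
}}

```text
clock: 16.12
tcp_pos: [0.6219, 0.0432, 0.098]
orientation: [-1.942, -2.011, -0.436]
contact_force: [-10.0, -13.1, 29.2]
grip_width: 0.0428
gripper_force: 16.2
```

```bash
python3 -c "
from h import *
cv2.imwrite('pics/w9.png',edge())
cv2.imwrite('pics/s9.png',cv2.resize(r.grab_frame('scene')[180:330,200:440],None,fx=3,fy=3))"
```

```text
16.125 [0.6219 0.0432 0.098 ] [-10.  -13.1  29.2]
cols [(290, 245, 289), (315, 246, 289), (340, 246, 289)]
rows [20, 50, 80, 110, 140, 170, 200, 230, (260, 200, 420), (290, 259, 379)]
```

View pics/s9.png

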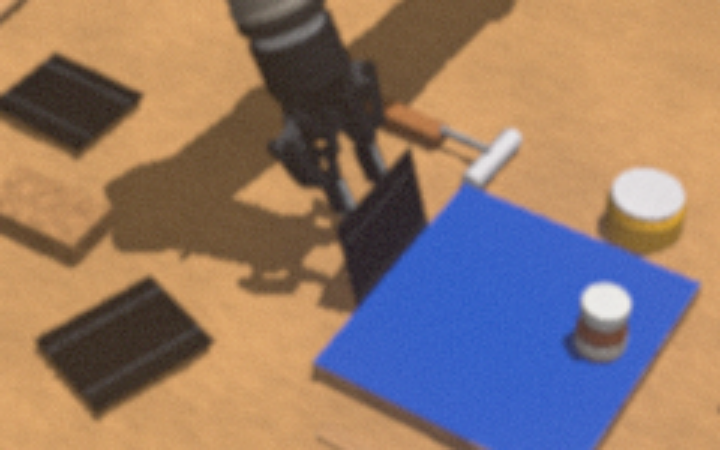

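The scene crop shows the panel standing steeply, about 75°, against the board's near edge, with the fingertips behind its upper rim. They press down on the core's shoulder with about 29 N, so I'll raise slightly before pushing on.

Call:
{"op": "step_arm", "data": {
  "moves": [
    {"rx": 0,"ry": 0,"rz": 0,"dx": 1.2,"dy": 0,"dz": -2.6,"gripper": 0},
    {"rx": 0,"ry": 0,"rz": 0,"dx": 1.2,"dy": 0,"dz": -2.6,"gripper": 0},
    {"rx": 0,"ry": 0,"rz": 0,"dx": 1.2,"dy": 0,"dz": -2.6,"gripper": 0},
    {"rx": 0,"ry": 0,"rz": 0,"dx": 0,"dy": 0,"dz": 0,"gripper": 0}
  ]
}}

```text
clock: 16.73
tcp_pos: [0.621, 0.0472, 0.1024]
orientation: [-1.937, -2.011, -0.433]
contact_force: [0.6, -0.8, 0.3]
grip_width: 0.0429
gripper_force: 0.1
```

```bash
python3 -c "
from h import *
edge()"
```

```text
16.725 [0.621  0.0472 0.1024] [ 0.6 -0.8  0.3]
cols [(290, 252, 289), (315, 252, 289), (340, 253, 290)]
rows [20, 50, 80, 110, 140, 170, 200, 230, (260, 212, 410), (290, 260, 454)]
```

Call:
{"op": "step_arm", "data": {
  "moves": [
    {"rx": 0,"ry": 0,"rz": 0,"dx": 3.4,"dy": 0,"dz": 1,"gripper": 0},
    {"rx": 0,"ry": 0,"rz": 0,"dx": 3.4,"dy": 0,"dz": 1,"gripper": 0},
    {"rx": 0,"ry": 0,"rz": 0,"dx": 3.4,"dy": 0,"dz": 1,"gripper": 0},
    {"rx": 0,"ry": 0,"rz": 0,"dx": 3.4,"dy": 0,"dz": 1,"gripper": 0},
    {"rx": 0,"ry": 0,"rz": 0,"dx": 3.4,"dy": 0,"dz": 1,"gripper": 0},
    {"rx": 0,"ry": 0,"rz": 0,"dx": 0,"dy": 0,"dz": 0,"gripper": 0}
  ]
}}

```text
clock: 17.52
tcp_pos: [0.6204, 0.0646, 0.1054]
orientation: [-1.938, -2.011, -0.434]
contact_force: [0.2, -0.5, 0.1]
grip_width: 0.0425
gripper_force: 0.3
```

Call:
{"op": "step_arm", "data": {
  "moves": [
    {"rx": 0,"ry": 0,"rz": 0,"dx": 3.6,"dy": 0,"dz": 1.7,"gripper": 0},
    {"rx": 0,"ry": 0,"rz": 0,"dx": 3.6,"dy": 0,"dz": 1.7,"gripper": 0},
    {"rx": 0,"ry": 0,"rz": 0,"dx": 3.6,"dy": 0,"dz": 1.7,"gripper": 0},
    {"rx": 0,"ry": 0,"rz": 0,"dx": 0,"dy": 0,"dz": 0,"gripper": 0}
  ]
}}

```text
clock: 18.02
tcp_pos: [0.6204, 0.0768, 0.1063]
orientation: [-1.937, -2.011, -0.436]
contact_force: [-1.3, 0.1, 6.3]
grip_width: 0.0426
gripper_force: 3.2
```

```bash
python3 -c "
from h import *
edge()"
```

```text
18.025 [0.6204 0.0768 0.1063] [-1.3  0.1  6.3]
cols [(290, 0, 285), (315, 0, 285), (340, 272, 285)]
rows [(20, 285, 322), 50, 80, 110, 140, 170, 200, 230, 260, (290, 197, 430)]
```

Call:
{"op": "step_arm", "data": {
  "moves": [
    {"rx": 0,"ry": 0,"rz": 0,"dx": 2.2,"dy": 0,"dz": -2.3,"gripper": 0},
    {"rx": 0,"ry": 0,"rz": 0,"dx": 3.6,"dy": 0,"dz": 1.6,"gripper": 0},
    {"rx": 0,"ry": 0,"rz": 0,"dx": 3.6,"dy": 0,"dz": 1.6,"gripper": 0},
    {"rx": 0,"ry": 0,"rz": 0,"dx": 3.6,"dy": 0,"dz": 1.6,"gripper": 0},
    {"rx": 0,"ry": 0,"rz": 0,"dx": 0,"dy": 0,"dz": 0,"gripper": 0}
  ]
}}

```text
clock: 18.7
tcp_pos: [0.6193, 0.0895, 0.1083]
orientation: [-1.937, -2.011, -0.433]
contact_force: [0.1, 0.0, -0.4]
grip_width: 0.0425
gripper_force: 0.0
```

```bash
python3 -c "
from h import *
im=edge();h=cv2.cvtColor(im,cv2.COLOR_BGR2HSV)
m=cv2.inRange(h,(20,150,100),(32,255,255)); print(cv2.boundingRect(m),m.sum()/255)"
```

```text
18.7 [0.6193 0.0895 0.1083] [ 0.1  0.  -0.4]
cols [(290, 21, 275), (315, 23, 276), (340, 256, 276)]
rows [(20, 288, 337), 50, 80, 110, 140, 170, 200, 230, (260, 183, 443), (290, 201, 426)]
(13, 29, 399, 315) 12001.0
```

Call:
{"op": "step_arm", "data": {
  "moves": [
    {"rx": 0,"ry": 0,"rz": 0,"dx": 0,"dy": 0,"dz": 0,"gripper": 0},
    {"rx": 0,"ry": 0,"rz": 0,"dx": 0,"dy": 0,"dz": 0,"gripper": 0}
  ]
}}

```text
clock: 19.0
tcp_pos: [0.6196, 0.0886, 0.1085]
orientation: [-1.939, -2.01, -0.433]
contact_force: [0.5, 0.2, -0.1]
grip_width: 0.0426
gripper_force: 0.0
```

```bash
python3 -c "
from h import *
im=edge();h=cv2.cvtColor(im,cv2.COLOR_BGR2HSV)
m=cv2.inRange(h,(18,150,120),(34,255,255)); n,l,s,c=cv2.connectedComponentsWithStats(m)
print([x.tolist() for x in s[1:] if x[4]>300])
t=r.grab_frame('top');h=cv2.cvtColor(t,cv2.COLOR_BGR2HSV)
m=cv2.inRange(h,(18,150,80),(34,255,255)); n,l,s,c=cv2.connectedComponentsWithStats(m)
print([x.tolist() for x in s[1:] if x[4]>30])"
```

```text
19.0 [0.6196 0.0886 0.1085] [ 0.5  0.2 -0.1]
cols [(290, 19, 232), (315, 20, 232), (340, 216, 232)]
rows [(20, 289, 336), 50, 80, 110, 140, 170, 200, (230, 223, 404), (260, 222, 405), (290, 220, 406)]
[[10, 28, 100, 93, 1790], [237, 233, 152, 121, 14237]]
[[560, 120, 16, 36, 445], [250, 209, 22, 38, 424]]
```

The yellow core is now face up on the board in both the wrist and top views. I'll back off and straighten the tool to measure where the panel lies.

Call:
{"op": "step_arm", "data": {
  "moves": [
    {"rx": 0,"ry": 0,"rz": 0,"dx": -18.1,"dy": 0,"dz": -8.5,"gripper": 0},
    {"rx": 0,"ry": 0,"rz": 0,"dx": -18.1,"dy": 0,"dz": -8.5,"gripper": 0},
    {"rx": 0,"ry": 0,"rz": 0,"dx": -18.1,"dy": 0,"dz": -8.5,"gripper": 0},
    {"rx": 0,"ry": 0,"rz": 0,"dx": -18.1,"dy": 0,"dz": -8.5,"gripper": 0},
    {"rx": 0,"ry": 0,"rz": 0,"dx": -18.1,"dy": 0,"dz": -8.5,"gripper": 0},
    {"rx": 0,"ry": -8.4,"rz": 0,"dx": 0,"dy": 0,"dz": 0,"gripper": 0},
    {"rx": 0,"ry": -8.4,"rz": 0,"dx": 0,"dy": 0,"dz": 0,"gripper": 0},
    {"rx": 0,"ry": -8.4,"rz": 0,"dx": 0,"dy": 0,"dz": 0,"gripper": 0},
    {"rx": 0,"ry": 0,"rz": 0,"dx": 0,"dy": 0,"dz": 0,"gripper": 0}
  ]
}}

```text
clock: 20.23
tcp_pos: [0.6234, -0.0065, 0.108]
orientation: [-2.17, -2.269, -0.001]
contact_force: [0.2, 0.6, -0.6]
grip_width: 0.0429
gripper_force: 0.0
```

```bash
cat >> h.py <<'E'
def look():
    o=r.get_obs(); ci=r.camera_info('wrist'); im=r.grab_frame('wrist'); h=cv2.cvtColor(im,cv2.COLOR_BGR2HSV)
    print(o['clock'],o['tcp_pos'].round(4))
    m=cv2.inRange(h,(18,150,120),(34,255,255)); cs,_=cv2.findContours(m,cv2.RETR_EXTERNAL,cv2.CHAIN_APPROX_NONE)
    c=max(cs,key=cv2.contourArea)[:,0]; print('core px',cv2.boundingRect(c))
    rc=rect(ray(ci,c,.036)); print('core',rc,cv2.boxPoints(rc).round(1).tolist())
    b=cv2.inRange(h,(100,120,60),(130,255,255)); cs,_=cv2.findContours(b,cv2.RETR_EXTERNAL,cv2.CHAIN_APPROX_NONE)
    c=max(cs,key=cv2.contourArea)[:,0]; ed=[]
    for x in range(20,620,30):
        q=np.where(b[:,x])[0]
        if len(q)>10 and q.max()<470: ed.append(ray(ci,(x,q.max()),.02)[0,:2])
    print('board edge',np.round(ed,4).tolist())
    return im
E
python3 -c "
from h import *
cv2.imwrite('pics/w10.png',look())"
```

```text
20.225 [ 0.6234 -0.0065  0.108 ]
core px (218, 0, 194, 136)
core ((619.819091796875, 96.55996704101562), (90.94945526123047, 61.29957962036133), 1.7480980157852173) [[573.4000244140625, 125.80000305175781], [575.2999877929688, 64.5], [666.2000122070312, 67.30000305175781], [664.2999877929688, 128.60000610351562]]
board edge [[0.5094, 0.0847], [0.5257, 0.085], [0.5421, 0.0857], [0.5584, 0.0859], [0.6895, 0.0902], [0.706, 0.0905], [0.7224, 0.0912], [0.7389, 0.0914], [0.7553, 0.0922]]
```

View pics/w10.png

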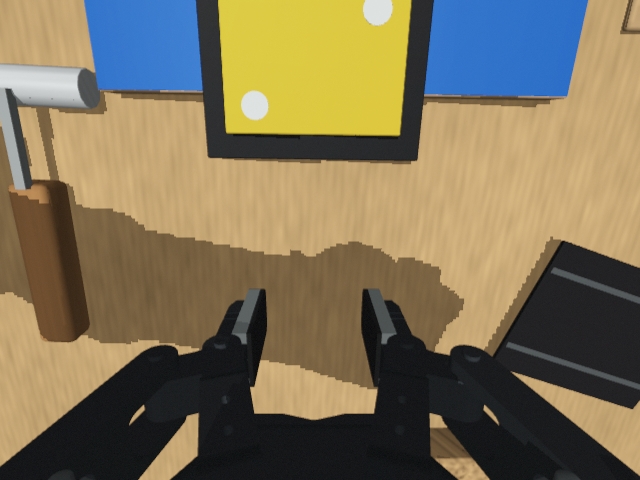

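The panel lies core up and square on the board. Its core spans columns 226 to 400 with its near side at row 136, and the skin overhangs the edge by about 36 mm. I'll push on the core's side with the tool upright.

Call:
{"op": "step_arm", "data": {
  "moves": [
    {"rx": 0,"ry": 0,"rz": 0,"dx": 0,"dy": -2,"dz": 30,"gripper": 0},
    {"rx": 0,"ry": 0,"rz": 0,"dx": 0,"dy": 0,"dz": 29.5,"gripper": 0},
    {"rx": 0,"ry": 0,"rz": 0,"dx": 12,"dy": 0,"dz": 0,"gripper": 0},
    {"rx": 0,"ry": 0,"rz": 0,"dx": 12,"dy": 0,"dz": 0,"gripper": 0},
    {"rx": 0,"ry": 0,"rz": 0,"dx": 12,"dy": 0,"dz": 0,"gripper": 0},
    {"rx": 0,"ry": 0,"rz": 0,"dx": 12,"dy": 0,"dz": 0,"gripper": 0},
    {"rx": 0,"ry": 0,"rz": 0,"dx": 0,"dy": 0,"dz": 0,"gripper": 0}
  ]
}}

```text
clock: 21.15
tcp_pos: [0.6196, 0.039, 0.0493]
orientation: [-2.177, -2.265, -0.002]
contact_force: [-0.3, -0.3, -0.3]
grip_width: 0.0427
gripper_force: 0.0
```

Call:
{"op": "step_arm", "data": {
  "moves": [
    {"rx": 0,"ry": 0,"rz": 0,"dx": 4,"dy": 0,"dz": 0,"gripper": 0},
    {"rx": 0,"ry": 0,"rz": 0,"dx": 4,"dy": 0,"dz": 0,"gripper": 0},
    {"rx": 0,"ry": 0,"rz": 0,"dx": 4,"dy": 0,"dz": 0,"gripper": 0},
    {"rx": 0,"ry": 0,"rz": 0,"dx": 4,"dy": 0,"dz": 0,"gripper": 0},
    {"rx": 0,"ry": 0,"rz": 0,"dx": 4,"dy": 0,"dz": 0,"gripper": 0},
    {"rx": 0,"ry": 0,"rz": 0,"dx": 0,"dy": 0,"dz": 0,"gripper": 0}
  ]
}}

```text
clock: 21.9
tcp_pos: [0.6187, 0.0572, 0.0488]
orientation: [-2.18, -2.262, -0.0]
contact_force: [0.2, 0.8, -0.1]
grip_width: 0.0425
gripper_force: 0.0
```

```bash
python3 -c "
from h import *
print(r.get_obs()['contact_force'].round(1));look()"
```

```text
[ 0.2  0.8 -0.1]
21.9 [0.6187 0.0572 0.0488]
core px (190, 109, 255, 182)
core ((619.298583984375, 104.87651062011719), (90.62796020507812, 70.78728485107422), 2.1481006145477295) [[572.7000122070312, 138.5], [575.2999877929688, 67.80000305175781], [665.9000244140625, 71.19999694824219], [663.2999877929688, 141.89999389648438]]
board edge [[0.5014, 0.1397], [0.5027, 0.0858], [0.5158, 0.0854], [0.529, 0.0859], [0.5422, 0.0864], [0.5554, 0.0869], [0.5727, 0.1528], [0.5842, 0.1532], [0.5957, 0.1536], [0.6072, 0.1541], [0.6187, 0.1545], [0.6302, 0.1549], [0.6417, 0.1554], [0.6532, 0.1558], [0.6647, 0.1562], [0.6879, 0.0904], [0.7012, 0.0909], [0.7144, 0.0914], [0.7277, 0.0919], [0.741, 0.0924]]
```

Call:
{"op": "step_arm", "data": {
  "moves": [
    {"rx": 0,"ry": 0,"rz": 0,"dx": 4,"dy": 0,"dz": 0,"gripper": 0},
    {"rx": 0,"ry": 0,"rz": 0,"dx": 4,"dy": 0,"dz": 0,"gripper": 0},
    {"rx": 0,"ry": 0,"rz": 0,"dx": 4,"dy": 0,"dz": 0,"gripper": 0},
    {"rx": 0,"ry": 0,"rz": 0,"dx": 4,"dy": 0,"dz": 0,"gripper": 0},
    {"rx": 0,"ry": 0,"rz": 0,"dx": 4,"dy": 0,"dz": 0,"gripper": 0},
    {"rx": 0,"ry": 0,"rz": 0,"dx": 4,"dy": 0,"dz": 0,"gripper": 0},
    {"rx": 0,"ry": 0,"rz": 0,"dx": 4,"dy": 0,"dz": 0,"gripper": 0},
    {"rx": 0,"ry": 0,"rz": 0,"dx": 4,"dy": 0,"dz": 0,"gripper": 0},
    {"rx": 0,"ry": 0,"rz": 0,"dx": 4,"dy": 0,"dz": 0,"gripper": 0},
    {"rx": 0,"ry": 0,"rz": 0,"dx": 0,"dy": 0,"dz": 0,"gripper": 0}
  ]
}}

```text
clock: 23.2
tcp_pos: [0.6173, 0.0936, 0.0488]
orientation: [-2.179, -2.262, -0.0]
contact_force: [-0.3, 0.5, 0.0]
grip_width: 0.0423
gripper_force: 0.0
```

```bash
python3 -c "
from h import *
print(r.get_obs()['contact_force'].round(1));look()"
```

```text
[-0.3  0.5  0. ]
23.2 [0.6173 0.0936 0.0488]
core px (190, 110, 256, 182)
core ((618.0380859375, 140.96743774414062), (90.6686782836914, 70.88214874267578), 2.1471126079559326) [[571.4000244140625, 174.6999969482422], [574.0999755859375, 103.9000015258789], [664.7000122070312, 107.19999694824219], [662.0, 178.10000610351562]]
board edge [[0.5003, 0.1776], [0.5019, 0.125], [0.5083, 0.0854], [0.5225, 0.086], [0.5367, 0.0865], [0.5508, 0.0865], [0.5649, 0.087], [0.5827, 0.1893], [0.5942, 0.1897], [0.6075, 0.0886], [0.6217, 0.0891], [0.6359, 0.0891], [0.6403, 0.1915], [0.6643, 0.0902], [0.6785, 0.0907], [0.6927, 0.0913], [0.707, 0.0913], [0.7212, 0.0918], [0.7355, 0.0923], [0.7497, 0.0929]]
```

Call:
{"op": "step_arm", "data": {
  "moves": [
    {"rx": 0,"ry": 0,"rz": 0,"dx": 3,"dy": 0,"dz": 0,"gripper": 0},
    {"rx": 0,"ry": 0,"rz": 0,"dx": 0,"dy": 0,"dz": 0,"gripper": 0},
    {"rx": 0,"ry": 0,"rz": 0,"dx": -10,"dy": 0,"dz": 0,"gripper": 0},
    {"rx": 0,"ry": 0,"rz": 0,"dx": -30,"dy": 0,"dz": 0,"gripper": 0},
    {"rx": 0,"ry": 0,"rz": 0,"dx": -35,"dy": 0,"dz": -10,"gripper": 0},
    {"rx": 0,"ry": 0,"rz": 0,"dx": -25,"dy": 0,"dz": -40,"gripper": 0},
    {"rx": 0,"ry": 0,"rz": 0,"dx": 0,"dy": 0,"dz": -50,"gripper": 0},
    {"rx": 0,"ry": 0,"rz": 0,"dx": 0,"dy": 0,"dz": 0,"gripper": 0},
    {"rx": 0,"ry": 0,"rz": 0,"dx": 0,"dy": 0,"dz": 0,"gripper": 0}
  ]
}}

```text
clock: 24.38
tcp_pos: [0.6205, -0.0043, 0.1486]
orientation: [-2.18, -2.261, -0.0]
contact_force: [-1.0, 0.5, -0.7]
grip_width: 0.0429
gripper_force: 0.0
```

```bash
python3 -c "
from h import *
look()
t=r.grab_frame('top');h=cv2.cvtColor(t,cv2.COLOR_BGR2HSV);ci=r.camera_info('top')
m=cv2.inRange(h,(18,150,80),(34,255,255))>0
print(rect(ray(ci,contour(m,(235,215)),.036)))"
```

```text
24.375 [ 0.6205 -0.0043  0.1486]
core px (237, 0, 160, 66)
core ((618.756591796875, 123.44266510009766), (91.08208465576172, 33.5657844543457), 2.1198389530181885) [[572.5999755859375, 138.5], [573.9000244140625, 105.0], [664.9000244140625, 108.4000015258789], [663.5999755859375, 141.89999389648438]]
board edge [[0.5044, 0.0843], [0.5241, 0.0851], [0.5438, 0.0858], [0.6817, 0.0903], [0.7015, 0.0904], [0.7212, 0.0911], [0.7409, 0.0918], [0.7587, 0.101]]
((615.1768798828125, 144.34622192382812), (67.60169982910156, 92.76216125488281), 89.65856170654297)
```

The wrist and top views agree that the panel's near side is 4 to 8 mm inside the edge and square to it within half a degree. The arm is clear of everything.

```bash
python3 -c "
from bench import r
print(r.hand_in())"
```

```text
the job is handed in; nothing more can be done
None
```

The panel was tipped up against the board's edge and flipped, and it now lies core side up and square on the board, its near side about 4–8 mm inside the edge; the arm is clear and the job is handed in, though no verdict was returned.

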